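# Check the hardness of a machine foot's rubber pad and sort it

## Robot

A 6-joint arm with a two-finger parallel gripper is mounted at the origin on a cart in front of the work surface, level with it; the furniture and walls round the work are solid. World frame = base frame: x ahead of the robot, y to its left, z up, the work surface at z = 0. Lengths are in m, angles in rad, forces in N, time in s.
With the tool pointing down it reaches from about 0.325 to 0.85 m from the base axis. Payload 4.4 kg.
Tool frame: the origin (TCP) lies on the centre line of the jaws, within the pads' length; the fingertips stand 8 mm ahead of it and the grasp point (between the pads) lies 11 mm behind it; z points along the fingers, y is the line along which they close (so a half turn about z gives the same grasp; the last joint's range is limited). The gripper opens to 94 mm and grips with 3 to 60 N. Pads are 16 mm wide; open, the fingers measure 119 mm over their backs; the gripper's body (75 mm by 177 mm) begins 78 mm behind the grasp point.
Start: joints at [-1.349, 0.207, 1.542, -0, 1.393, -0.15], TCP at [0.209, -0.536, 0.213] pointing down, gripper open.
Joint ranges: [-2.73, 2.73], [-0.86, 2.22], [0.23, 2.46], [-1.11, 4.25], [0.08, 2.63], [-2.82, 2.82]. Speed limits (rad/s): [2.79, 2.79, 3.14, 3.14, 3.14, 3.14].

## Interface

Orientations are given as a unit quaternion [x, y, z, w].
In Python, from station import read_state, get_image, camera_params, finish_job gives the robot as it stands.
- The arm moves only by the tool servo_tool, never from a script. Its arguments are lists of equal length, an entry for each row: "delta_pos": the shift along the tool's x, y, z in m, a list of three; "yaw": the turn about the tool's z in degrees; "fingers": the opening, from 0 (shut) to 1 (fully open). In form: {"delta_pos": [[dx, dy, dz], ...], "yaw": [yaw, ...], "fingers": [fingers, ...]}. A call has 1 to 20 rows; each row is the pose to reach, as a shift and turn from the pose commanded when the call began, along the tool's axes at that moment; what a row does not reach only later rows make up. A row lasts 1/10 s, in which the tool goes at most 50 mm and 8.59 degrees, less where a joint would pass 70% of its speed; a pose out of reach is approached as far as the arm can. A call with a gripper value outside its range is refused whole. The fingers move at their own pace and stop on an object; the grip force is fixed at half the most. Time passes only in rows, so rows that repeat a pose let the fingers close. It gives the time, the measured TCP pose, the force, the opening and the grip force at its end, in the units of the state.
- read_state(): the state, without advancing time (a new reading comes with each control period).
- get_image(name): name is "scene" or "top" or "wrist"; returns the picture (384x512x3 uint8, red, green, blue); there is no depth.
- camera_params(name): a dict with "K" (3x3 intrinsics, pixels), "view" (4x4, takes a point from world to camera coordinates). Camera axes: x right, y down, z forward; pixel columns grow to the right and rows downward; lengths in m; the calibration is good to about 2 mm. The wrist camera is an equidistant fisheye: a pixel r from the principal point sees the ray r / f radians off the axis. A picture is of the moment at which its call begins: read the wrist's pose just before it. camera_params takes no time and is no camera call; for the wrist camera it gives the pose at the moment of the call.
- finish_job(): hands the job in; it is judged then, once.
The state is a dict: "time": time; "joint_pos": joint angles; "dq": joint speeds; "joint_torque": joint torques, N m; "position": TCP position; "tcp_rot": TCP orientation; "contact_force": force on the tool from outside, world axes, zero at the start; "moment": the same for the moment, N m; "gripper_width": finger opening in m; "grasp_force": force on a finger pad.
Only numpy, scipy, OpenCV 4.12 (cv2) and the standard library are available. Lean on these libraries where they do the work, as an engineer would, in place of code of your own. Each camera call takes 0.05 s, during which the arm holds its last target. There are 200 camera calls.

## Task

Take the machine foot and press it squarely, rubber side down and centred, onto the upright sprung pin of the bench hardness tester until it sits flat on the tester's round table and the sprung head has sunk to between its two load marks (a push of about 10 to 17 N, never above 25 N); hold it there for about two seconds. Read the dial: the needle stays at its highest reading, and if it has passed the thick upright mark to the right the rubber is hard, so set the foot upright in the rectangular black tray, otherwise it is soft, so set it upright in the round metal dish. Leave the V-block, ring gauge and objective can where they stand.

Things in the scene. Friction and masses are not known exactly. Their poses are not given: they have to be found in the camera images.
- foot: machine foot, loose, 0.15 kg, rubber side down: steel disc 44 mm across, 16 mm high, with an upright round steel stem 20 mm across to grip, 58 mm tall in all. A black rubber pad 18 mm across is let flush into the middle of the underside; its softness cannot be seen: the tester's pin sinks 1 to 6 mm into it, farther if softer. Origin: centre of the underside, z up the stem
- tester: bench hardness tester, fixed: base plate 100x110x12 mm, a short column, a grey head 56x74x60 mm with a round dial on its front (-x), on top a flat steel table 50 mm across; in its middle a 5 mm pin stands 8 mm above the table. The pin is softly sprung (under 2.5 N when flush). The column is clamped at an unreported height, so find the table by touch. Origin: centre of the underside, z along the pin's axis
- table_max (a point): point fixed on the tester's pin axis, 132 mm above its underside: the highest the table can lie; it lies 0 to 20 mm below this. The head is sprung: it yields above 4 N, then sinks 1 mm per 3 N, to a hard stop at 6 mm (22 N). A black pointer on its left (+y) side meets the upper of two black lines on a post at 2 mm (10 N), the lower at 4.5 mm (17.5 N)
- needle (a joint): black needle of the dial, rad: 0 at rest (leaning left as the robot sees it), grows clockwise as the pin is pushed down; it is dragged by the pin and stays at the highest reading. 0.588 is upright, at the thick mark: more is hard rubber, less is soft. Rubber reads 0.2 to 1.06; 1.18 means the pin was pushed flush by steel instead of rubber, which spoils the check
- tray: rectangular black sample tray, fixed, 142x210x28 mm outside, long side along its y, floor 2 mm thick, walls to 28 mm, with one low divider 14 mm high across the middle (along its x, at y = 0), which leaves two bays about 126x97 mm; either bay will do. Origin: centre of the underside, z up.
- dish: round shallow aluminium dish, fixed, 128 mm across the rim and 22 mm high, inside floor 110 mm across and 3 mm above the underside. Origin: centre of the underside, z up.
- v_block: bystander: steel V-block 45x40x36 mm, loose. Origin: centre of its underside.
- ring_gauge: bystander: steel ring gauge 46 mm across, 16 mm high, loose. Origin: centre of its underside.
- objective_can: bystander: small round metal screw can, 47 mm across, 52 mm high, loose. Origin: centre of its underside.
There are look-alikes about, which are no part of the job. What is shaped like the foot but purple or turquoise is not meant.

How it is judged:
By the outcome, as a careful person would: the job done as asked, in the order asked, and still so for the second after the job is handed in, with the robot touching nothing.
It also fails if it takes over 58 s, if anything falls off the work surface, if the arm or the gripper's body presses on something with over 40 N, if the wrist force passes 120 N, or if a joint passes its speed limit or range.

## Working session

There is one attempt and no reset: what is moved stays moved. The work goes in short steps, Python scripts to look and compute and a tool call to move; the robot and the scene stay as the last step left them, time stands still between calls to the robot, and variables do not carry over. Pictures are saved under pics/ and viewed, at most 10 in all, crops included, and the job is handed in when it is done.

Besides the shell and the picture viewer there is one more tool, called as name(argument=value, ...) on one line, values as JSON. servo_tool: Moves the arm, as the interface text tells. Its arguments: {"type":"object","properties":{"delta_pos":{"type":"array"},"yaw":{"type":"array"},"fingers":{"type":"array"}},"required":["delta_pos","yaw","fingers"]}

```bash
mkdir -p pics; cat > h.py <<'E'
import numpy as np, cv2
from station import *
def save(n,img,crop=None,s=1):
    if crop: u0,v0,u1,v1=crop; img=img[v0:v1,u0:u1]
    img=cv2.resize(img,None,fx=s,fy=s,interpolation=cv2.INTER_CUBIC)
    cv2.imwrite('pics/'+n,img[:,:,::-1])
def onz(P,u,v,z):
    K=np.array(P['K']);V=np.array(P['view'])
    d=V[:3,:3].T@np.linalg.solve(K,[u,v,1.]);c=-V[:3,:3].T@V[:3,3]
    return c+d*(z-c[2])/d[2]
def proj(P,X):
    K=np.array(P['K']);V=np.array(P['view']);p=K@(V[:3,:3]@np.array(X)+V[:3,3]);return p[:2]/p[2]
E
python3 - <<'E'
from h import *
a=get_image('scene');b=get_image('top')
np.save('scene0.npy',a);np.save('top0.npy',b)
save('scene.png',a,s=1.5);save('top.png',b,s=1.5)
for n in('scene','top'):
    P=camera_params(n);V=np.array(P['view']);print(n,P['K'],-V[:3,:3].T@V[:3,3],V[2,:3])
s=read_state();print(s)
E
```

```text
scene [[466.47496471   0.         257.64512592]
 [  0.         466.47496471 190.21276114]
 [  0.           0.           1.        ]] [-0.45436812 -0.84368211  0.65446634] [ 0.72510662  0.55896053 -0.40222322]
top [[421.88365352   0.         261.65554672]
 [  0.         421.88365352 182.96730892]
 [  0.           0.           1.        ]] [ 0.37101272 -0.10538223  1.03802317] [ 0.16329006 -0.01406167 -0.98647789]
{'time': 0.1, 'joint_pos': array([-1.34852954e+00,  2.07354446e-01,  1.54279270e+00, -1.37667685e-05,
        1.39350392e+00, -1.50485054e-01]), 'dq': array([-0.00188309, -0.00066668, -0.00589015,  0.00025889, -0.00047877,
        0.00022444]), 'joint_torque': array([-4.01157968e-04, -3.71861529e+01, -2.82294488e+01,  7.00955652e-02,
        3.10889049e-02, -4.33291052e-05]), 'position': array([ 0.20923812, -0.53481579,  0.21240447]), 'tcp_rot': array([ 9.82681478e-01,  1.85299901e-01, -4.37010979e-05, -1.02830188e-03]), 'contact_force': array([ 0.87019986,  0.33227779, -0.08312599]), 'moment': array([ 0.03999704,  0.02683147, -0.00521402]), 'grasp_force': 0.0, 'gripper_width': 0.0941891292164764}
```

View pics/scene.png

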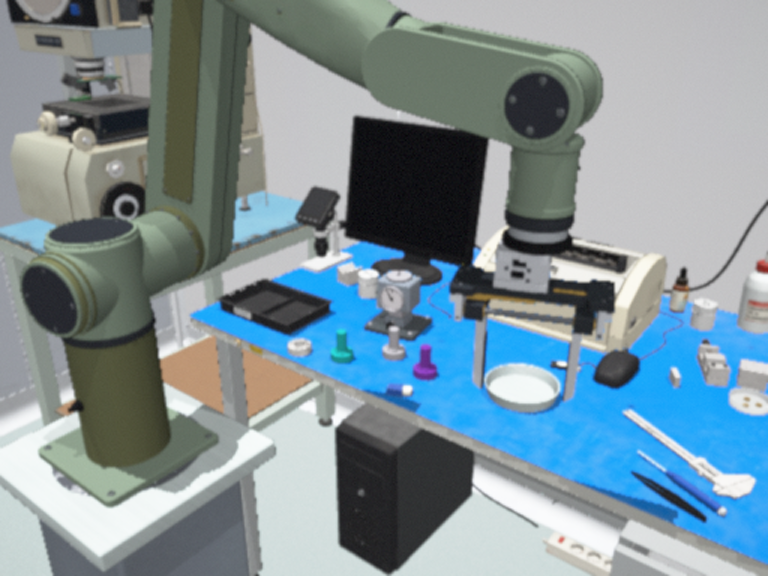

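View pics/top.png

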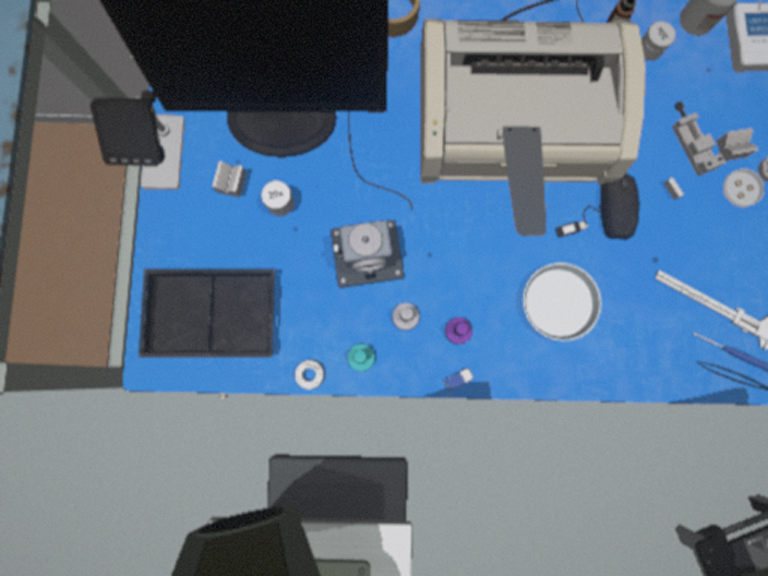

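Scene at 1.5x. Foot-shaped candidates: grey steel at top (405,316) / scene (393,345); turquoise at top (361,357); purple at top (459,330). I choose the grey one. The tester is at top (366,240), the tray at (208,313), the dish at (562,301), the ring gauge at (309,375), the can at (276,197) and the V-block at (228,178). Next is a close crop.

```bash
python3 - <<'E'
from h import *
a=np.load('top0.npy');save('crop1.png',a,(200,130,320,240),6)
P=camera_params('top')
for n,u,v,z in[('foot top',405,311,.058),('foot base',406,319,.016),('tester table',366,239,.125),('tray',208,313,.02),('dish',562,301,.022),('turq',361,357,.03),('purp',459,330,.03)]:print(n,onz(P,u/1.5,v/1.5,z))
E
```

```text
foot top [ 0.47611581 -0.14010712  0.058     ]
foot base [ 0.46765853 -0.14346319  0.016     ]
tester table [ 0.57414314 -0.07815407  0.125     ]
tray [0.4692909  0.17495224 0.02      ]
dish [ 0.50246676 -0.39612853  0.022     ]
turq [ 0.40451031 -0.07298961  0.03      ]
purp [ 0.45079421 -0.22781178  0.03      ]
```

View pics/crop1.png

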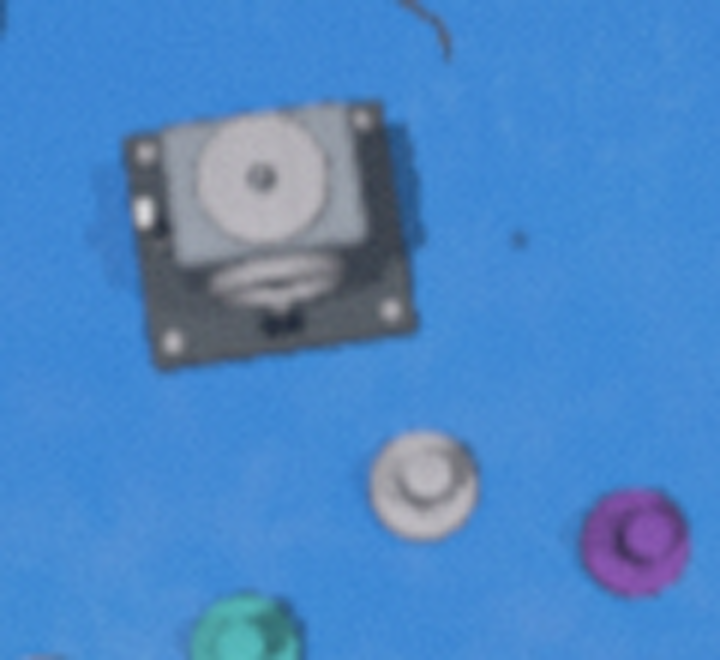

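The crop confirms the steel-grey foot: stem top at (434,474), disc at (425,487). The pin and table centre is at (262,178), with the base plate corners visible.

```bash
python3 - <<'E'
from h import *
P=camera_params('top');f=lambda u,v,z:onz(P,200+(u+.5)/6-.5,130+(v+.5)/6-.5,z)
print('stem',f(434,474,.058),'disc',f(425,487,.016))
c=np.array([f(*p,.012) for p in[(125,135),(383,100),(416,330),(158,370)]]);print(c.round(4),'base centre',c.mean(0))
d=c[0]-c[1];print('yaw',np.degrees(np.arctan2(-d[0],d[1])), np.linalg.norm(d),np.linalg.norm(c[1]-c[2]))
for z in(.112,.12,.132):print('table',z,f(262,178,z))
Q=camera_params('scene')
print(proj(Q,[.468,-.141,.058]),proj(Q,[.574,-.078,.125]))
a=get_image('scene');save('crop2.png',a,(225,170,305,245),8)
s=read_state();R=cv2.Rodrigues(np.array([1,0,0.]))[0]
E
```

```text
stem [ 0.47329763 -0.14463463  0.058     ] disc [ 0.47230991 -0.14276747  0.016     ]
[[ 0.6162 -0.0156  0.012 ]
 [ 0.634  -0.1223  0.012 ]
 [ 0.5373 -0.138   0.012 ]
 [ 0.518  -0.0328  0.012 ]] base centre [ 0.57638396 -0.07716745  0.012     ]
yaw 9.476922164964833 0.10825575294635793 0.098021530495652
table 0.112 [ 0.57718231 -0.07607931  0.112     ]
table 0.12 [ 0.57540119 -0.07633246  0.12      ]
table 0.132 [ 0.57272952 -0.07671219  0.132     ]
[259.96101352 218.78427935] [264.87170909 179.83932365]
```

View pics/crop2.png

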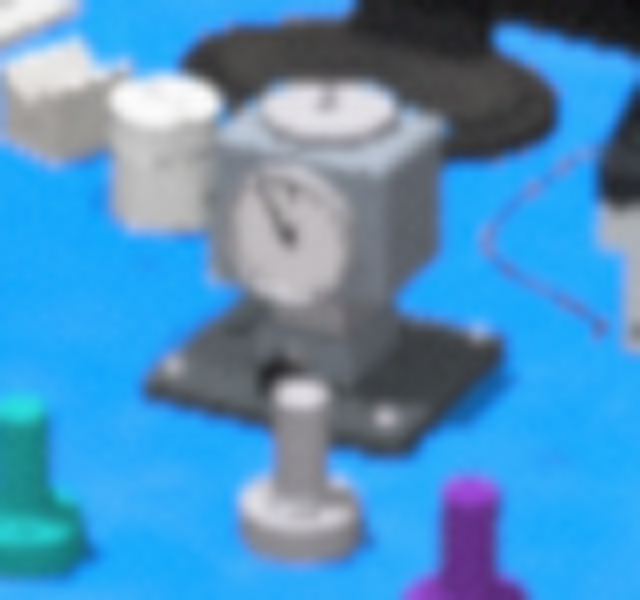

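The crop shows the dial with its needle leaning left. Stem top at (302,394), table centre at about (330,110). I'll triangulate both with the top view.

```bash
python3 - <<'E'
from h import *
P=camera_params('top');Q=camera_params('scene')
def tri(t,s):
    t=[200+(t[0]+.5)/6-.5,130+(t[1]+.5)/6-.5];s=[225+(s[0]+.5)/8-.5,170+(s[1]+.5)/8-.5]
    M=[np.array(C['K'])@np.array(C['view'])[:3] for C in(P,Q)]
    X=cv2.triangulatePoints(M[0],M[1],np.array(t,float),np.array(s,float))[:,0];return X[:3]/X[3]
print('stem',tri((434,474),(302,394)),'table',tri((262,179),(330,110)))
g=lambda u,v,z:onz(Q,225+(u+.5)/8-.5,170+(v+.5)/8-.5,z)
print('scene stem',g(302,394,.058),[g(330,110,z) for z in(.112,.12,.128)])
s=read_state();p=s['position'];a=np.radians(21.36)
T=np.array([[np.cos(a),np.sin(a)],[np.sin(a),-np.cos(a)]])
print(T.T@(np.array([.473,-.144])-p[:2]),p)
E
```

```text
stem [ 0.47354652 -0.14483375  0.05685002] table [ 0.57776199 -0.07726747  0.11219623]
scene stem [ 0.47188927 -0.14628424  0.058     ] [array([ 0.57919992, -0.07774794,  0.112     ]), array([ 0.56395741, -0.08904352,  0.12      ]), array([ 0.54871491, -0.1003391 ,  0.128     ])]
[ 0.38796366 -0.26800932] [ 0.20930159 -0.53490657  0.21253727]
```

servo_tool(delta_pos=[[0.039,-0.027,0],[0.078,-0.053,0],[0.116,-0.08,0.01],[0.155,-0.107,0.02],[0.194,-0.134,0.03],[0.233,-0.16,0.04],[0.272,-0.187,0.05],[0.31,-0.214,0.06],[0.349,-0.241,0.07],[0.388,-0.2675,0.08],[0.388,-0.2675,0.08],[0.388,-0.2675,0.08],[0.388,-0.2675,0.08]], yaw=[1,2,4,6,8,10,12,12,12,12,12,12,12], fingers=[0.5,0.5,0.5,0.5,0.5,0.5,0.5,0.5,0.5,0.5,0.5,0.5,0.5])

```text
time: 1.45
position: [0.473, -0.1459, 0.1336]
tcp_rot: [0.997, 0.081, -0.0, 0.0]
contact_force: [-0.2, 0.1, 0.2]
gripper_width: 0.0469
grasp_force: 0.0
```

```bash
python3 - <<'E'
from h import *
s=read_state();P=camera_params('wrist');a=get_image('wrist');save('w1.png',a,s=1.5)
print(s['position'],s['tcp_rot'],P)
def fish(X):
    K=np.array(P['K']);V=np.array(P['view']);p=V[:3,:3]@np.array(X)+V[:3,3];r=np.hypot(p[0],p[1]);t=np.arctan2(r,p[2]);return K[:2,2]+K[0,0]*t*p[:2]/r
for X in([.4732,-.1445,.058],[.4732,-.1445,.016],[.577,-.077,.12]):print(fish(X)*1.5)
E
```

```text
[ 0.47298689 -0.14593353  0.13357139] [ 9.96695915e-01  8.12229856e-02 -1.12338726e-04  2.59123629e-04] {'K': array([[297.31863964,   0.        , 254.04084636],
       [  0.        , 297.31863964, 188.80786121],
       [  0.        ,   0.        ,   1.        ]]), 'view': array([[ 1.61160193e-01, -9.86927999e-01,  7.18971583e-04,
        -2.21082718e-01],
       [-9.44986410e-01, -1.54101153e-01,  2.88536861e-01,
         4.16735775e-01],
       [-2.84654313e-01, -4.71800747e-02, -9.57468518e-01,
         4.43690737e-01],
       [ 0.00000000e+00,  0.00000000e+00,  0.00000000e+00,
         1.00000000e+00]])}
[377.34630718 297.89228675]
[377.79762446 277.9469162 ]
[255.98192835  85.94773082]
```

View pics/w1.png

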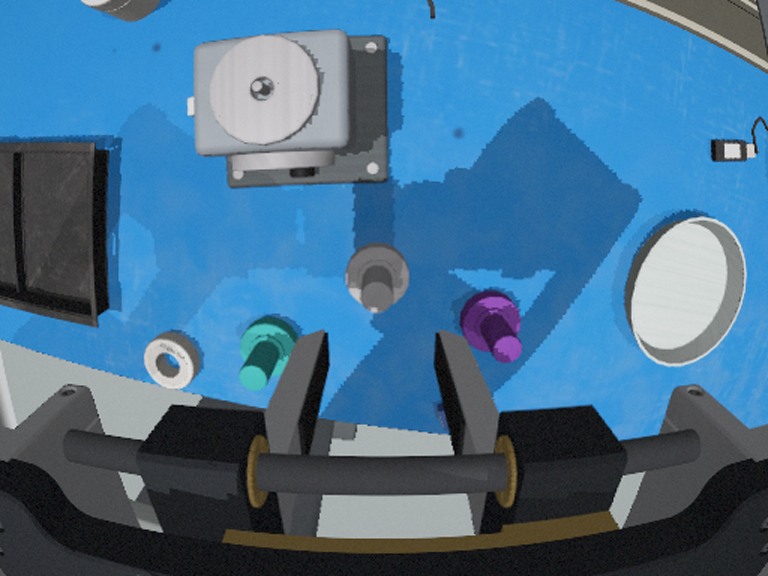

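The wrist view puts the grey foot's stem top at (375,297), against a prediction of (377,298), so it is well centred. The pin at (262,87) is about 6 px right of its prediction, roughly 2.5 mm, which I'll correct later. Now I descend and grip.

servo_tool(delta_pos=[[0,0,0.025],[0,0,0.05],[0,0,0.075],[0,0,0.092],[0,0,0.102],[0,0,0.102],[0,0,0.102],[0,0,0.102],[0,0,0.102],[0,0,0.102],[0,0,0.102],[0,0,0.102],[0,0,0.102]], yaw=[0,0,0,0,0,0,0,0,0,0,0,0,0], fingers=[0.5,0.5,0.5,0.5,0.5,0.5,0.1,0.1,0.1,0.1,0.1,0.1,0.1])

```text
time: 2.8
position: [0.4739, -0.1451, 0.0323]
tcp_rot: [0.997, 0.082, 0.001, 0.0]
contact_force: [-0.2, 1.2, 5.7]
gripper_width: 0.0194
grasp_force: 30.0
```

servo_tool(delta_pos=[[0,0,-0.03],[0,0,-0.07],[0,0,-0.11],[0,0,-0.14],[0.02,-0.017,-0.14],[0.04,-0.034,-0.14],[0.06,-0.049,-0.14],[0.06,-0.049,-0.14],[0.06,-0.049,-0.14],[0.06,-0.049,-0.14]], yaw=[0,0,0,0,0,0,0,0,0,0], fingers=[0.1,0.1,0.1,0.1,0.1,0.1,0.1,0.1,0.1,0.1])

```text
time: 3.8
position: [0.5236, -0.0874, 0.1708]
tcp_rot: [0.997, 0.081, -0.001, -0.0]
contact_force: [0.3, -0.0, -2.2]
gripper_width: 0.0196
grasp_force: 30.0
```

```bash
cat >> h.py <<'E'
def fish(P,X):
    K=np.array(P['K']);V=np.array(P['view']);p=V[:3,:3]@np.array(X)+V[:3,3];r=np.hypot(p[0],p[1]);t=np.arctan2(r,p[2]);return K[:2,2]+K[0,0]*t*p[:2]/r
def fonz(P,u,v,z):
    K=np.array(P['K']);V=np.array(P['view']);q=(np.array([u,v])-K[:2,2])/K[0,0];t=np.hypot(*q)
    d=V[:3,:3].T@np.append(np.sin(t)*q/t,np.cos(t));c=-V[:3,:3].T@V[:3,3];return c+d*(z-c[2])/d[2]
E
python3 - <<'E'
from h import *
s=read_state();P=camera_params('wrist');a=get_image('wrist');np.save('w2.npy',a);save('w2.png',a,(130,0,370,225),3.3)
print(s['position'],s['tcp_rot'],s['contact_force'],s['gripper_width'])
import pickle;pickle.dump((P,s),open('w2.pkl','wb'))
x=s['position'];print([(fish(P,X)-[130,0])*3.3 for X in([.577,-.077,.12],[.577,-.077,.112],x+[0,0,.0257])])
E
```

```text
[ 0.52360891 -0.08739018  0.17077032] [ 9.96680613e-01  8.14065707e-02 -8.51866501e-04 -1.94699449e-05] [ 0.25571489 -0.0070769  -2.23032532] 0.01956106295395573
[array([398.92439583, 464.80070275]), array([399.27635268, 460.31639433]), array([405.01941934, 848.61269232])]
```

View pics/w2.png

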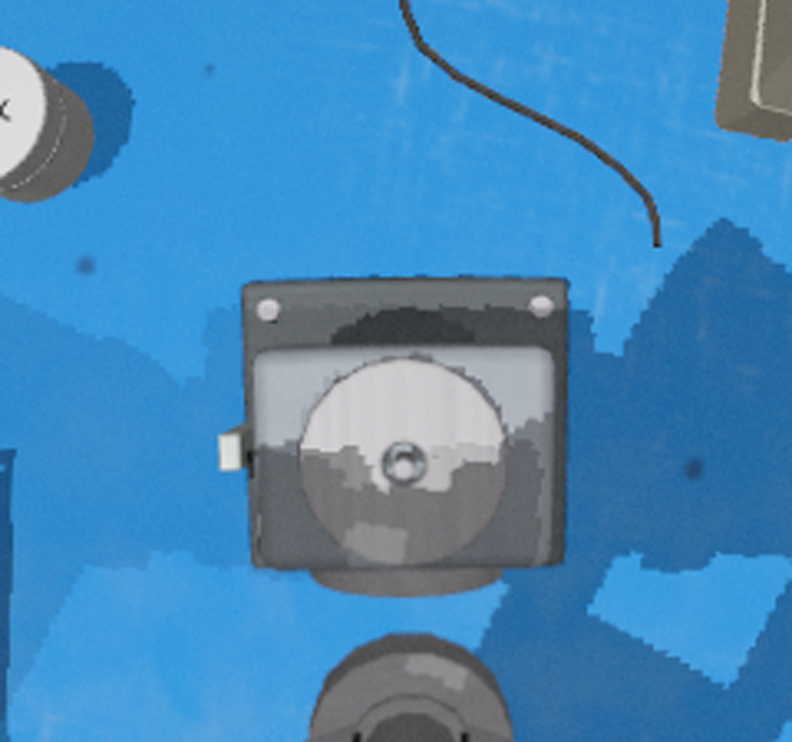

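The wrist crop shows the pin at (404,463), the table centre at (404,460), and the held foot's flange with its far edge at row 633 and its sides at columns 312 and 511.

```bash
python3 - <<'E'
from h import *
import pickle;P,s=pickle.load(open('w2.pkl','rb'))
iv=lambda u,v,z:fonz(P,130+(u+.5)/3.3-.5,(v+.5)/3.3-.5,z)
print('pin',iv(404,463,.12),'table',iv(403.5,460,.112))
p=s['position'];a=2*np.arctan2(s['tcp_rot'][1],s['tcp_rot'][0]);ex=np.array([np.cos(a),np.sin(a),0]);ey=np.array([np.sin(a),-np.cos(a),0])
print('a',np.degrees(a))
zt=p[2]-.0323
t=np.linspace(0,2*np.pi,721)
for zz in(zt,zt+.016):
    c=np.array([(fish(P,[p[0]+.022*np.cos(k),p[1]+.022*np.sin(k),zz])-[130,0]+.5)*3.3-.5 for k in t]);print('rim u',c[:,0].min(),c[:,0].max(),'v',c[:,1].min(),c[:,1].max())
for n,X in(('pin',iv(404,463,.12)),('tab',iv(403.5,460,.112))):
    d=X-p;print(n,d@ex,d@ey)
# table rim size -> height
for z in(.112,.118,.124,.130):
    X=iv(403.5,460,z);c=np.array([(fish(P,[X[0]+.025*np.cos(k),X[1]+.025*np.sin(k),z])-[130,0]+.5)*3.3-.5 for k in t]);print(z,np.ptp(c[:,0]),np.ptp(c[:,1]))
E
```

```text
pin [ 0.57781321 -0.07777121  0.12      ] table [ 0.57746069 -0.07765734  0.112     ]
a 9.338843480734255
rim u 309.23823381072157 505.2214106164444 v 626.0025931662843 807.094469606727
rim u 301.9117815977972 512.090353644542 v 649.2004899650391 840.8072935976369
pin 0.055046766774374964 -0.000695598831717868
tab 0.05471739573355249 -0.0008651568297940056
0.112 211.93648315534813 209.27695828434435
0.118 217.5744825302831 214.84475730083466
0.124 223.51932133278223 220.71569025646988
0.13 229.79663120815076 226.91509646410583
```

servo_tool(delta_pos=[[0.02,-0.001,0],[0.04,-0.0015,0],[0.056,-0.0015,0],[0.056,-0.0015,0],[0.056,-0.0015,0.008],[0.056,-0.0015,0.014],[0.056,-0.0015,0.014],[0.056,-0.0015,0.014]], yaw=[0,0,0,0,0,0,0,0], fingers=[0.1,0.1,0.1,0.1,0.1,0.1,0.1,0.1])

```text
time: 4.65
position: [0.5786, -0.0764, 0.1568]
tcp_rot: [0.997, 0.081, -0.001, -0.0]
contact_force: [0.4, 0.1, -1.1]
gripper_width: 0.0195
grasp_force: 30.0
```

```bash
python3 - <<'E'
from h import *
s=read_state();P=camera_params('wrist');a=get_image('wrist');b=get_image('scene')
print(s['position'],s['contact_force'],s['tcp_rot'])
A=cv2.resize(a[120:290,180:330],None,fx=2.6,fy=2.6,interpolation=3);B=cv2.resize(b[150:235,225:305],None,fx=5.2,fy=5.2,interpolation=3)
save('pair.png',np.hstack([A,cv2.resize(B,(int(B.shape[1]),A.shape[0]))]))
p=s['position'];t=np.linspace(0,2*np.pi,361);zt=p[2]-.0323
def rim(x,y,z,r):
    c=np.array([(fish(P,[x+r*np.cos(k),y+r*np.sin(k),z])-[180,120]+.5)*2.6-.5 for k in t]);return c.min(0),c.max(0)
print('table rim',rim(.5776,-.0777,.112,.025));print('foot bottom',rim(p[0],p[1],zt,.022));print('foot flange top',rim(p[0],p[1],zt+.016,.022))
E
```

```text
[ 0.57862624 -0.07641562  0.15683767] [ 0.39687502  0.12982418 -1.0977917 ] [ 9.96680593e-01  8.14080007e-02 -6.94746836e-04 -2.22380312e-04]
table rim (array([111.41154795, 162.67543283]), array([277.56845833, 317.28956479]))
foot bottom (array([113.5045562 , 181.14234353]), array([267.89721959, 323.8207353 ]))
foot flange top (array([107.7077673 , 199.39794693]), array([273.28054575, 350.36422686]))
```

View pics/pair.png

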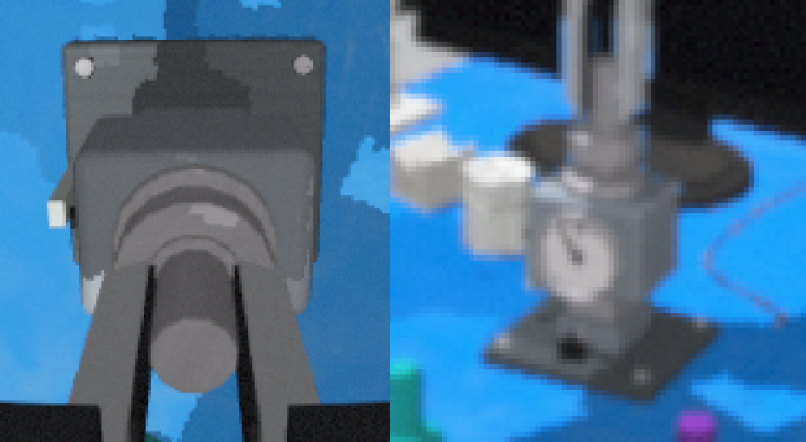

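The left view shows the foot concentric with the table, both about column 195 with the rim margin as predicted. The right view shows the dial still at rest. Now I descend to touch.

servo_tool(delta_pos=[[0,0,0.002],[0,0,0.004],[0,0,0.006],[0,0,0.007],[0,0,0.008],[0,0,0.009],[0,0,0.01],[0,0,0.01],[0,0,0.01]], yaw=[0,0,0,0,0,0,0,0,0], fingers=[0.1,0.1,0.1,0.1,0.1,0.1,0.1,0.1,0.1])

```text
time: 5.65
position: [0.5797, -0.0764, 0.1475]
tcp_rot: [0.997, 0.082, 0.0, 0.0]
contact_force: [1.0, 0.4, -0.0]
gripper_width: 0.0194
grasp_force: 30.0
```

servo_tool(delta_pos=[[0,0,0.0005],[0,0,0.001],[0,0,0.0015],[0,0,0.002],[0,0,0.0025],[0,0,0.003],[0,0,0.003],[0,0,0.003]], yaw=[0,0,0,0,0,0,0,0], fingers=[0.1,0.1,0.1,0.1,0.1,0.1,0.1,0.1])

```text
time: 6.45
position: [0.5798, -0.0764, 0.1457]
tcp_rot: [0.997, 0.082, 0.0, 0.0]
contact_force: [-3.1, 0.6, 7.0]
gripper_width: 0.0193
grasp_force: 30.0
```

servo_tool(delta_pos=[[0,0,0.0004],[0,0,0.0008],[0,0,0.0012],[0,0,0.0016],[0,0,0.002],[0,0,0.002],[0,0,0.002]], yaw=[0,0,0,0,0,0,0], fingers=[0.1,0.1,0.1,0.1,0.1,0.1,0.1])

```text
time: 7.15
position: [0.5799, -0.0764, 0.1445]
tcp_rot: [0.997, 0.082, 0.0, 0.0]
contact_force: [-3.3, 0.7, 10.7]
gripper_width: 0.02
grasp_force: 30.0
```

```bash
python3 - <<'E'
from h import *
s=read_state();b=get_image('scene');a=get_image('wrist')
print(s['position'],s['contact_force'],s['moment'],s['tcp_rot'])
A=cv2.resize(a[120:290,180:330],None,fx=2.6,fy=2.6,interpolation=3);B=cv2.resize(b[175:220,245:287],(412,442),interpolation=3)
save('pair2.png',np.hstack([A,B]))
E
```

```text
[ 0.57989965 -0.07643056  0.14452376] [-3.33612979  0.67065913 10.67843823] [0.25759779 0.86668321 0.02614275] [9.96662508e-01 8.16307818e-02 4.65724446e-04 2.06927272e-04]
```

View pics/pair2.png

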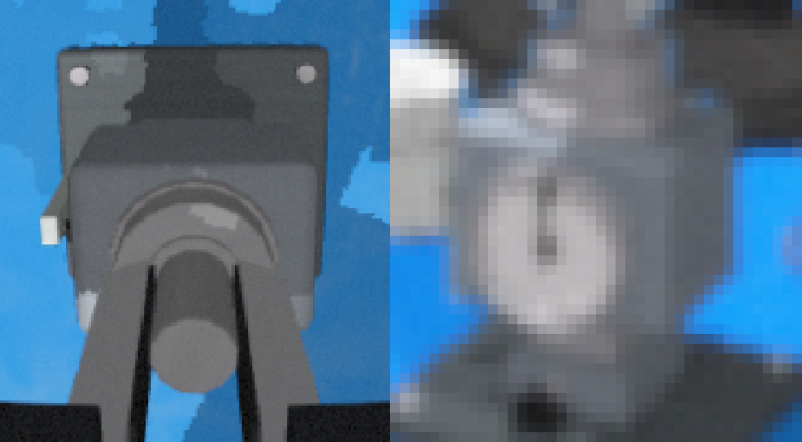

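The wrist view shows the foot flat and concentric. The dial needle looks close to upright, so it needs a better look afterwards. The force, about 12.3 N including the foot's weight, puts the sink at about 2.8 mm. I'll hold for two seconds.

servo_tool(delta_pos=[[0,0,0.0003],[0,0,0.0003],[0,0,0.0003],[0,0,0.0003],[0,0,0.0003],[0,0,0.0003],[0,0,0.0003],[0,0,0.0003],[0,0,0.0003],[0,0,0.0003],[0,0,0.0003],[0,0,0.0003],[0,0,0.0003],[0,0,0.0003],[0,0,0.0003],[0,0,0.0003],[0,0,0.0003],[0,0,0.0003],[0,0,0.0003],[0,0,0.0003]], yaw=[0,0,0,0,0,0,0,0,0,0,0,0,0,0,0,0,0,0,0,0], fingers=[0.1,0.1,0.1,0.1,0.1,0.1,0.1,0.1,0.1,0.1,0.1,0.1,0.1,0.1,0.1,0.1,0.1,0.1,0.1,0.1])

```text
time: 9.25
position: [0.5799, -0.0764, 0.1443]
tcp_rot: [0.997, 0.082, 0.001, 0.0]
contact_force: [-4.3, 1.2, 12.2]
gripper_width: 0.0196
grasp_force: 30.0
```

```bash
python3 - <<'E'
from h import *
s=read_state();print(s['joint_pos'],s['contact_force'],s['position'])
f=[get_image('scene').astype(float) for _ in range(6)];m=np.mean(f,0).astype(np.uint8)
np.save('dial.npy',m)
P=camera_params('scene')
# rectify dial plane: front of head; yaw 9.4
a=np.radians(9.4);n=np.array([-np.cos(a),-np.sin(a),0]);l=np.array([-np.sin(a),np.cos(a),0])
E
```

```text
[-2.78900597e-01  2.90381051e-01  1.58695615e+00 -4.55157205e-05
  1.26314834e+00  1.12843927e+00] [-4.26248528  1.24727944 12.17561726] [ 0.57992885 -0.07642127  0.14434262]
```

The hold is done. I'll work out a wrist pose from which the dial is seen well.

```bash
cat > sim.py <<'E'
from h import *
import pickle
P,s=pickle.load(open('w2.pkl','rb'));V=np.array(P['view']);p=s['position'];a0=np.radians(9.34)
def Rz(a):return np.array([[np.cos(a),-np.sin(a),0],[np.sin(a),np.cos(a),0],[0,0,1]])
D=np.array([.538,-.0835,.082])
for x,y,z,ang in[(.31,-.17,.16,90),(.31,-.17,.16,80),(.33,-.16,.16,100),(.34,-.17,.15,110),(.34,-.17,.15,125),(.36,-.18,.15,90),(.34,-.2,.15,75)]:
    R=Rz(np.radians(ang)-a0);W=np.eye(4);W[:3,:3]=R;W[:3,3]=np.array([x,y,z])-R@p
    Q=dict(K=P['K'],view=V@np.linalg.inv(W));c=-np.array(Q['view'])[:3,:3].T@np.array(Q['view'])[:3,3]
    print(x,y,z,ang,fish(Q,D),c.round(3),'up px',fish(Q,D+[0,0,.02])-fish(Q,D),'side',fish(Q,D+[0,.02,0])-fish(Q,D))
E
python3 sim.py
```

```text
0.31 -0.17 0.16 90 [476.7878958  115.51376637] [ 0.311 -0.086  0.331] up px [12.53118392  1.88048678] side [  1.11925645 -19.23513007]
0.31 -0.17 0.16 80 [465.73148737  75.82407849] [ 0.325 -0.087  0.331] up px [12.58798276 -0.4873762 ] side [ -2.5106309  -19.77157648]
0.33 -0.16 0.16 100 [465.45618425 160.11423827] [ 0.316 -0.077  0.331] up px [11.8578032   4.34584438] side [  4.65822091 -18.62122721]
0.34 -0.17 0.15 110 [465.62781406 186.79389188] [ 0.312 -0.091  0.321] up px [11.80227562  5.91403653] side [  7.58835793 -17.79329488]
0.34 -0.17 0.15 125 [452.13968084 237.43249426] [ 0.292 -0.101  0.321] up px [10.222335    8.22977932] side [ 11.14797711 -14.65775841]
0.36 -0.18 0.15 90 [446.87944356 100.22604942] [ 0.361 -0.096  0.321] up px [12.78323943  0.85596922] side [  0.70377826 -21.24042656]
0.34 -0.2 0.15 75 [432.49130505  26.47311351] [ 0.363 -0.119  0.321] up px [12.12341169 -4.13272527] side [ -5.79693813 -20.56892037]
```

servo_tool(delta_pos=[[0,0,-0.003],[0,0,-0.01],[0,0,-0.025],[0,0,-0.04],[-0.03,0.009,-0.04],[-0.06,0.018,-0.04],[-0.09,0.026,-0.035],[-0.12,0.035,-0.03],[-0.15,0.043,-0.02],[-0.18,0.052,-0.01],[-0.21,0.06,-0.006],[-0.234,0.067,-0.006],[-0.234,0.067,-0.006],[-0.234,0.067,-0.006],[-0.234,0.067,-0.006],[-0.234,0.067,-0.006],[-0.234,0.067,-0.006]], yaw=[0,0,0,0,-8,-16,-24,-32,-40,-48,-56,-64,-72,-80,-81,-81,-81], fingers=[0.1,0.1,0.1,0.1,0.1,0.1,0.1,0.1,0.1,0.1,0.1,0.1,0.1,0.1,0.1,0.1,0.1])

```text
time: 11.25
position: [0.3599, -0.1806, 0.1485]
tcp_rot: [0.705, 0.709, 0.0, 0.0]
contact_force: [-0.8, 0.3, -1.4]
gripper_width: 0.0197
grasp_force: 30.0
```

```bash
python3 - <<'E'
from h import *
s=read_state();P=camera_params('wrist');f=[get_image('wrist') for _ in range(3)];m=np.mean(f,0).astype(np.uint8);sc=np.mean([get_image('scene') for _ in range(3)],0).astype(np.uint8)
print(s['position'],s['contact_force'],s['gripper_width'])
a=np.radians(9.4);n=np.array([-np.cos(a),-np.sin(a),0]);r=np.array([np.sin(a),-np.cos(a),0]) # r: right as robot sees
D=np.array([.5776,-.0777,.082])+.038*n
H=400;g=np.linspace(-.035,.035,H);Q=camera_params('scene')
def rect(img,pr):
    mp=np.array([[pr(D+r*x-np.array([0,0,1])*y) for x in g] for y in g],np.float32)
    return cv2.remap(img,mp[...,0],mp[...,1],cv2.INTER_CUBIC)
A=rect(m,lambda X:fish(P,X));B=rect(sc,lambda X:proj(Q,X))
np.save('rect.npy',A);save('dial.png',np.hstack([A,B]))
E
```

```text
[ 0.35988055 -0.18061633  0.14849281] [-0.78197333  0.25389074 -1.42521578] 0.0196943294276814
```

View pics/dial.png

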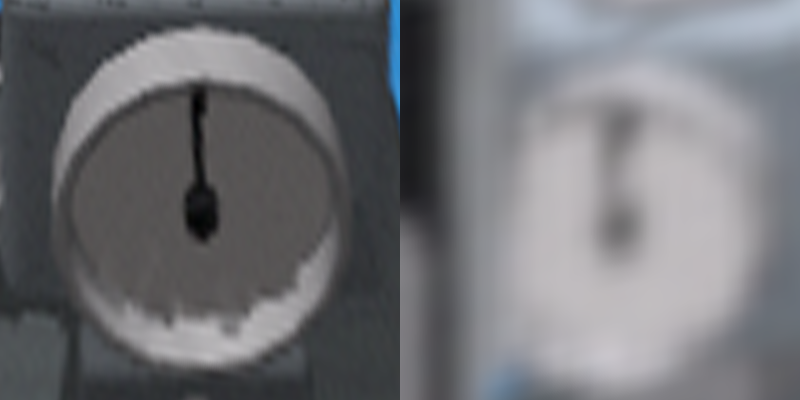

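The rectified dial (left) shows the hub at (201,210), the needle running up to about (196,110), and the thick mark at about (199,98). The needle is near the mark, slightly left, so I'll measure it.

```bash
python3 - <<'E'
from h import *
A=np.load('rect.npy').astype(float).mean(2)
for v in range(84,246,6):
    row=A[v-1:v+2,165:240].mean(0);bg=np.median(row);w=np.clip(bg-15-row,0,None)
    print(v,round(165+(w*np.arange(75)).sum()/max(w.sum(),1e-6),1),round(w.sum()/60,1),round(row.min()),end=' | ')
E
```

```text
84 198.6 5.2 63 | 90 199.1 3.9 29 | 96 198.1 8.8 12 | 102 197.6 11.9 2 | 108 197.9 13.7 1 | 114 196.8 10.6 7 | 120 195.6 7.7 10 | 126 196.1 7.6 9 | 132 196.8 8.0 11 | 138 197.3 8.0 15 | 144 197.2 7.4 19 | 150 197.2 7.5 13 | 156 197.6 7.3 11 | 162 198.2 7.0 17 | 168 198.9 6.9 18 | 174 199.5 7.3 17 | 180 199.8 8.2 15 | 186 199.9 13.5 14 | 192 200.5 21.1 19 | 198 199.8 17.0 18 | 204 200.9 15.0 21 | 210 200.9 18.2 14 | 216 200.7 22.9 8 | 222 201.0 24.7 3 | 228 201.8 23.7 7 | 234 201.6 14.8 10 | 240 202.2 4.7 39 |
```

The fitted needle leans about 0.05–0.07 rad left of vertical, and its tip is left of the thick mark. The reading is about 0.53, below 0.588, so the rubber is soft and the foot goes in the round dish.

servo_tool(delta_pos=[[-0.027,0.018,0],[-0.054,0.036,0],[-0.081,0.054,0],[-0.108,0.072,0],[-0.135,0.09,0],[-0.162,0.108,0],[-0.189,0.126,0],[-0.215,0.1425,0],[-0.215,0.1425,0],[-0.215,0.1425,0],[-0.215,0.1425,0.03],[-0.215,0.1425,0.06],[-0.215,0.1425,0.085],[-0.215,0.1425,0.1],[-0.215,0.1425,0.106],[-0.215,0.1425,0.109],[-0.215,0.1425,0.109],[-0.215,0.1425,0.109]], yaw=[8,16,24,32,40,48,56,64,72,80,80,80,80,80,80,80,80,80], fingers=[0.1,0.1,0.1,0.1,0.1,0.1,0.1,0.1,0.1,0.1,0.1,0.1,0.1,0.1,0.1,0.1,0.1,0.1])

```text
time: 13.35
position: [0.5043, -0.3955, 0.0407]
tcp_rot: [0.996, 0.09, 0.001, 0.001]
contact_force: [0.6, -0.3, -1.2]
gripper_width: 0.0195
grasp_force: 30.0
```

servo_tool(delta_pos=[[0,0,0.001],[0,0,0.002],[0,0,0.003],[0,0,0.004],[0,0,0.005],[0,0,0.005],[0,0,0.005]], yaw=[0,0,0,0,0,0,0], fingers=[0.1,0.1,0.1,0.1,0.1,0.1,0.1])

```text
time: 14.05
position: [0.5035, -0.3947, 0.0353]
tcp_rot: [0.996, 0.09, -0.0, 0.0]
contact_force: [-2.3, 2.6, 5.1]
gripper_width: 0.0194
grasp_force: 30.0
```

Contact is exactly at the expected floor height. I release and rise.

servo_tool(delta_pos=[[0,0,0],[0,0,0],[0,0,0],[0,0,0],[0,0,0],[0,0,-0.02],[0,0,-0.05],[0,0,-0.09],[0,0,-0.13],[0,0,-0.15],[-0.04,0,-0.15],[-0.08,0,-0.15],[-0.08,0,-0.15]], yaw=[0,0,0,0,0,0,0,0,0,0,0,0,0], fingers=[0.45,0.45,0.45,0.45,0.45,0.45,0.45,0.45,0.45,0.45,0.45,0.45,0.45])

```text
time: 15.35
position: [0.421, -0.4095, 0.184]
tcp_rot: [0.996, 0.089, -0.001, -0.0]
contact_force: [-0.5, 0.7, 0.4]
gripper_width: 0.0425
grasp_force: 0.0
```

```bash
python3 - <<'E'
from h import *
a=get_image('scene');w=get_image('wrist');s=read_state();print(s['time'],s['position'],s['contact_force'])
A=cv2.resize(a[150:300,220:400],(480,400),interpolation=3);B=cv2.resize(w,(320,240),interpolation=3);B=np.vstack([B,np.zeros((160,320,3),np.uint8)])
save('final.png',np.hstack([A,B]))
E
```

```text
15.45 [ 0.42433296 -0.40925617  0.18428507] [ 0.01207631 -1.55073194 -0.34932868]
```

View pics/final.png

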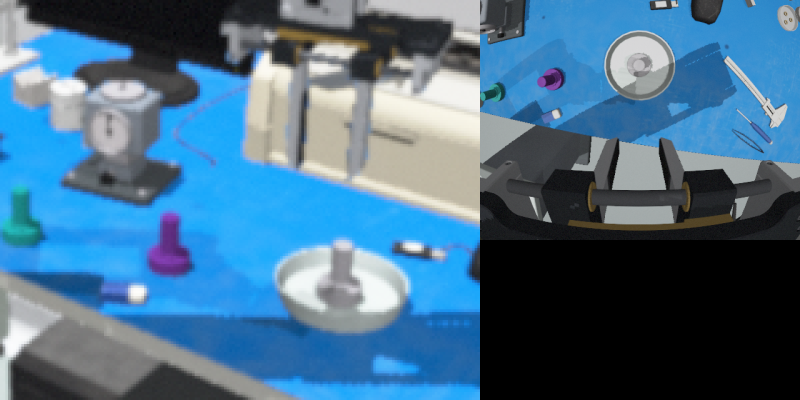

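The foot stands upright in the dish centre at (343,285), everything else is undisturbed and the gripper is clear.

```bash
python3 -c "
from station import *
print(finish_job())"
```

```text
the job is handed in; nothing more can be done
None
```

The job is handed in: I held the foot on the tester for about 2 s at about 13.7 N (measured force plus the foot's weight). The needle stopped just left of the thick mark, at about 0.53 against 0.588, so I judged the rubber soft (a fairly close call) and set the foot upright in the round dish.

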